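# Pump up the wax injector

## Robot

A 6-joint arm with a two-finger parallel gripper is mounted at the origin on a cart in front of the work surface, level with it; the furniture and walls round the work are solid. World frame = base frame: x ahead of the robot, y to its left, z up, the work surface at z = 0. Lengths are in mm, angles in rad, forces in N, time in s.
With the tool pointing down it reaches from about 300 to 775 mm from the base axis. Payload 14.6 kg.
Tool frame: the origin (TCP) lies on the centre line of the jaws, within the pads' length; the fingertips stand 19 mm ahead of it and the grasp point (between the pads) is the TCP (bot.tip_reach is the distance from the TCP to the fingertips, in mm); z points along the fingers, y is the line along which they close (so a half turn about z gives the same grasp; the last joint's range is limited). The gripper opens to 85 mm and grips with 20 to 120 N. Pads are 22 mm wide; open, the fingers measure 114 mm over their backs; the gripper's body (76 mm by 85 mm) begins 54 mm behind the grasp point. The pads swing forward as they close: fully open they stand 13 mm farther back than shut.
Start: joints at [1.243, 0.3, 1.521, -0, 1.321, -0.067], TCP at [141.817, 531.392, 250.281] pointing down, gripper open.
Joint ranges: [-3.03, 3.03], [-0.79, 2.21], [0.23, 2.52], [-1.04, 4.18], [0, 3.07], [-2.55, 2.55]. Speed limits (rad/s): [2.22, 2.22, 2.57, 3.14, 3.14, 3.14].

## Interface

Orientations are given as a unit quaternion [w, x, y, z].
In Python, from rig import bot gives the robot as it stands. Calls block until the motion is done:
- bot.move_to(position, orientation): joint-space move of the TCP to a pose.
- bot.servo_line(position, attitude=None, speed=150, until_force=None): straight line of the TCP; attitude=None keeps the orientation; speed is the mean speed in mm/s. With until_force (N) it stops when the force on the tool has changed by that much, and returns True; else False.
- bot.move_joints(angles): joint-space move.
- bot.move_gripper(opening, grip_force=None): finger opening in mm; grip_force is the grip in N (None keeps the last); returns when the fingers have stopped.
- bot.dwell(seconds).
- bot.ik(position, orientation): joint angles nearest the present ones, or None.
- bot.read_state(): the state.
- bot.read_camera(name): name is "scene" or "top"; returns a dict with "image" (384x512x3 uint8, blue, green, red), "depth" (384x512 float32, mm along the optical axis (not along the pixel's ray), 0 where there is no reading), "fovy" (degrees; the focal length in pixels is half the picture's height over the tangent of half this angle, whatever the lens; pixels are square), "cx", "cy" (the principal point, pixels), "k1" (the pictures are not rectified: a ray, as slopes to the right and down, at radius r is drawn at 1 + k1 r^2 times it, then the intrinsics apply), "eye" and "attitude" of the camera in the world. Camera axes: x right, y down, z forward; pixel columns grow to the right and rows downward; lengths in mm; the calibration is good to about 2 mm. A picture is of the moment at which its call begins.
A pose or a line that the arm cannot do raises bot.MotionError and nothing moves.
- bot.finish_job(): hands the job in; it is judged then, once.
The state is a dict: "clock": time; "joint_positions": joint angles; "qvel": joint speeds; "effort": joint torques, N m; "ee_pos": TCP position; "tool_rot": TCP orientation; "ft_force": force on the tool from outside, world axes, zero at the start; "moment": the same for the moment, N m; "grip_width": finger opening in mm; "grip_force": force on a finger pad.
Only numpy, scipy, OpenCV 4.12 (cv2) and the standard library are available. Lean on these libraries where they do the work, as an engineer would, in place of code of your own. Each camera call takes 0.05 s, during which the arm holds its last target. There are 200 camera calls.

## Task

Bring the hand-pumped wax injector up to pressure: push its vent lever round from open (pointing out over the vent spout) to fully shut, then press the pump's palm knob fully down and let it come right up, stroke after stroke, until the pressure indicator pin has popped fully out of its bush and the black ring round its foot shows. Only push with the fingertips: press the knob from on top without gripping or pulling it, do not touch the pin, and leave the small things lying around where they are. Finish with the knob fully up and the vent still shut.

Things in the scene. Friction and masses are not known exactly. Their poses are not given: they have to be found in the camera images.
- injector: wax injector: grey base 122 x 246 x 26 mm, fast on the bench; on it in a row white wax pot (dia 103, top z 0.108, nozzle to the front) at local (0, -0.072), aluminium valve block at (0, 0.015), hand pump at (0, 0.085). Origin on the bench under the row's middle; x to its back, y to the left of someone facing its front, z up. Vent lever's vertical axis at local (-0.044, 0.015)
- plunger (a joint): pump stroke in m: 0 = knob fully up, 0.028 = fully down, against a stop. A spring pushes it up again within 0.3 s when let go; pressing takes about 9 N at the bottom. A stroke counts only if it goes nearly to the bottom (0.026 or more) and then all the way up (under 0.002)
- plunger_top (a point): centre of the flat top of the black palm knob (45 mm dia, 14 mm thick; flat part 34 mm dia), at z 0.116 when up; it is pressed straight down 28 mm
- vent_lever (a joint): angle of the vent lever in rad: 0 = open, pointing to the injector's front (local -x); it turns clockwise seen from above to 1.57 = shut, pointing to local +y, against a stop. It stays where it is left (friction 0.08 N m)
- lever_grip (a point): middle of the lever's upright black sleeve, 38 mm from the lever's axis, at z 0.069; the sleeve is 30 mm long (20 to 50 mm from the axis), 10 mm wide, 16 mm high (z 0.061 to 0.077); the space beside and under it is free
- pin (a joint): how far the pressure indicator pin stands out, in m: 0 = in, 0.030 = fully out (its highest, within 1 mm). With the vent shut each full stroke lifts it by about 0.006 (the first one by less), three to five strokes in all; between strokes it stays, or sinks by about 1 mm. With the vent open the pump does not move it. More strokes do no harm
- pin_top (a point): top of the domed steel head (14 mm dia, 6 mm high) of the indicator pin (9 mm dia), which rises out of the brass bush on the valve block at local (0.012, 0.015); z 0.084 when in, 0.114 fully out. A 4 mm high black ring round the pin's foot shows above the bush only when it is fully out
- indicator_pin: the whole indicator pin; origin on its axis at the underside of the head
- wax_piece: small turquoise wax pattern, 31x34x10 mm, on the bench in front of the pot; not to be disturbed
- dish: small turquoise dish, 35 mm dia, 9 mm high, on the bench in front of the nozzle; not to be disturbed
- red_pot: small glass pot with a red lid, 36 mm dia, 36 mm high, right of the wax pot; not to be disturbed
- capped_vial: glass vial with a white cap, 28 mm dia, 62 mm high, right of the wax pot; not to be disturbed
- tweezers: steel tweezers, 124 mm long, 9 mm high, lying left of the pump; not to be disturbed
- black_lid: ribbed black lid, 47 mm dia, 20 mm high, left of the pump; not to be disturbed

How it is judged:
By the outcome, as a careful person would: the job done as asked, in the order asked, and still so for the second after the job is handed in, with the robot touching nothing.
It also fails if it takes over 51 s, if anything falls off the work surface, if the arm or the gripper's body presses on something with over 40 N, if the wrist force passes 120 N, or if a joint passes its speed limit or range.

## Working session

There is one attempt and no reset: what is moved stays moved. The work goes in short steps, each a Python script; the robot and the scene stay as the last script left them, time stands still between calls to the robot, and variables do not carry over. Pictures are saved under pics/ and viewed, at most 10 in all, crops included, and the job is handed in when it is done.

```bash
mkdir -p pics; cat > h.py <<'E'
import numpy as np, cv2
from scipy.spatial.transform import Rotation as R
from rig import bot
def rot(q): return R.from_quat([q[1],q[2],q[3],q[0]]).as_matrix()
def cloud(c):
    h,w=c["depth"].shape; f=h/2/np.tan(np.radians(c["fovy"])/2)
    K=np.array([[f,0,c["cx"]],[0,f,c["cy"]],[0,0,1]])
    u,v=np.meshgrid(np.arange(w,dtype=float),np.arange(h,dtype=float))
    p=cv2.undistortPoints(np.stack([u.ravel(),v.ravel()],1)[:,None],K,np.array([c["k1"],0,0,0.]))[:,0].reshape(h,w,2)
    d=c["depth"][...,None]
    P=np.concatenate([p*d,d],2)@rot(c["attitude"]).T+np.array(c["eye"])
    P[c["depth"]==0]=np.nan
    return P
E
python3 - <<'E'
from h import *
for n in("scene","top"):
    c=bot.read_camera(n); cv2.imwrite(f"pics/{n}0.png",cv2.resize(c["image"],(800,600)))
    np.save(n+"P.npy",cloud(c)); np.save(n+"I.npy",c["image"]); print(n,c["eye"],c["attitude"],c["fovy"],c["k1"])
print(bot.read_state())
E
```

```text
scene [ 697.60177601 -263.11765918  829.8662401 ] [-0.24896667  0.94358506  0.21295118 -0.04811058] 50.884359639203886 -0.05125092702284971
top [395.56923607 123.56790537 950.75302656] [ 0.05234666 -0.70395797  0.70613048 -0.05552246] 50.08775395087764 -0.040389982971676446
{'clock': 0.1, 'joint_positions': array([ 1.24343454e+00,  3.00438564e-01,  1.52146003e+00,  3.37778557e-05,
        1.32073813e+00, -6.65713158e-02]), 'qvel': array([-0.00043924, -0.00105885, -0.00172804, -0.00039015,  0.00075674,
       -0.00072993]), 'effort': array([ 1.25851515e-03, -5.44386327e+01, -3.62368619e+01, -1.60972145e-04,
        3.12799639e-03,  3.30663386e-05]), 'ee_pos': array([141.73850002, 531.24185518, 249.79036847]), 'tool_rot': array([-1.18205474e-04,  1.30030169e-01,  9.91509900e-01, -5.08741916e-04]), 'ft_force': array([-0.23526824,  0.28389362, -0.42898978]), 'moment': array([0.0461793 , 0.01951139, 0.0310056 ]), 'grip_force': 0.0, 'grip_width': 85.38943436537222}
```

View pics/scene0.png

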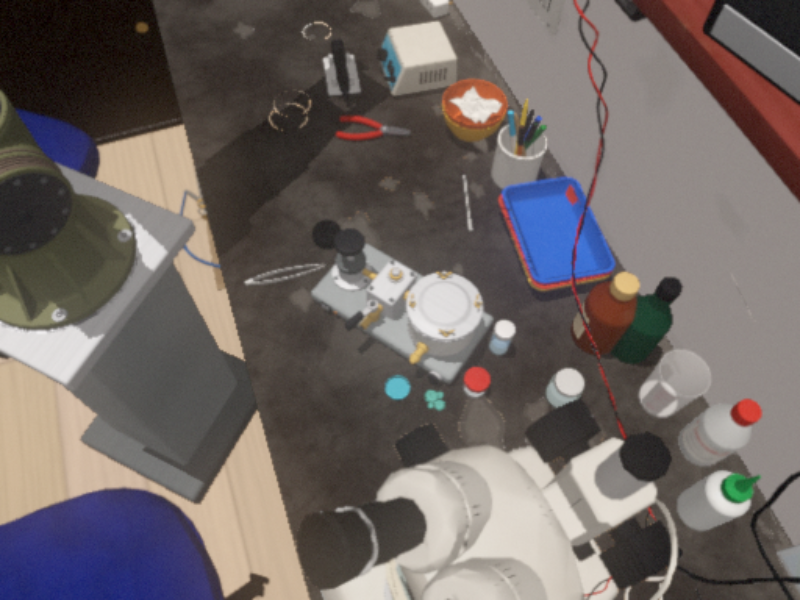

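View pics/top0.png

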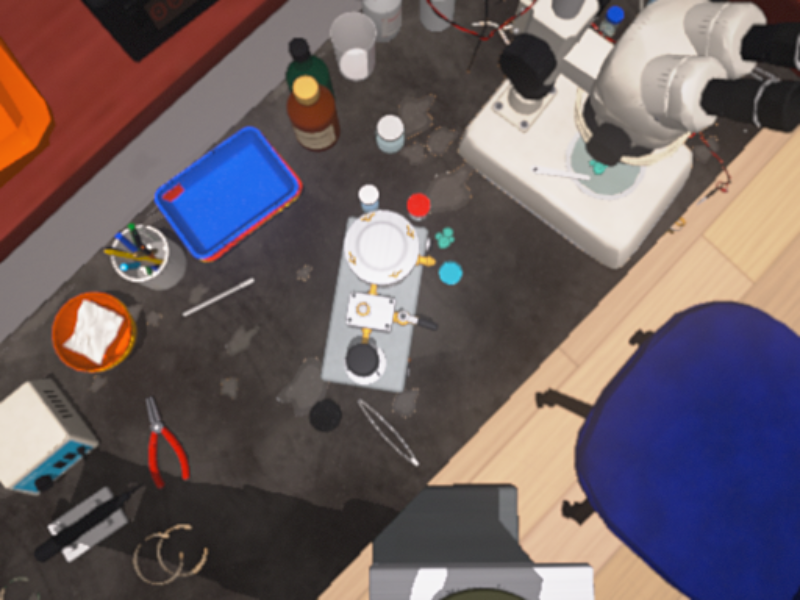

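The top view shows (800x600 pixels) the knob at (363,357), the vent lever sleeve at (427,323) and pointing out to the front, the pin bush at (364,310), the pot at (381,248), the black lid at (325,415) and the tweezers at (388,432).

```bash
python3 - <<'E'
from h import *
P=np.load("topP.npy"); I=np.load("topI.npy").astype(int)
def at(u,v): 
    u,v=int(u*.64),int(v*.64); return np.round(np.nanmedian(P[v-1:v+2,u-1:u+2].reshape(-1,3),0),1)
for n,u,v in[("knob",363,357),("sleeve",427,323),("pin",364,310),("pot",381,248),("lid",325,415),("tw1",362,403),("tw2",416,463),("dish",450,272),("bench",450,350)]: print(n,at(u,v))
def reg(Pc,u0,u1,v0,v1,z0,z1,br):
    s=np.s_[int(v0*.64):int(v1*.64),int(u0*.64):int(u1*.64)]
    p=Pc[s];m=(p[...,2]>z0)&(p[...,2]<z1)&br(I[s].mean(2)); q=p[m]; return q
for n,a in {"knob":(335,390,335,385,108,124,lambda b:b<90),"sleeve":(408,445,308,335,55,85,lambda b:b<90),"pottop":(335,430,205,295,98,116,lambda b:b>0),"base":(315,435,210,400,20,31,lambda b:b>0)}.items():
    q=reg(P,*a); 
    r=cv2.minAreaRect(q[:,:2].astype(np.float32)); c,rad=cv2.minEnclosingCircle(q[:,:2].astype(np.float32))
    print(n,len(q),q.mean(0).round(1),np.median(q[:,2]),r,c,rad)
I2=np.load("sceneI.npy");
E
```

```text
knob [442.7 163.4 115.6]
sleeve [491.5  77.8  76.6]
pin [507.8 165.2  83.1]
pot [590.9 141.4 101.3]
lid [365.7 221.3  17.6]
tw1 [383.  170.9  -0.4]
tw2 [296.5  91.9   7.8]
dish [ 5.756e+02  3.770e+01 -2.000e-01]
bench [ 4.579e+02  3.950e+01 -3.000e-01]
knob 333 [439.2 164.4 115.2] 115.21684024224567 ((438.8519287109375, 164.416259765625), (40.869171142578125, 38.62570571899414), 0.196422278881073) (439.4317626953125, 164.2989044189453) 21.226957321166992
sleeve 68 [488.5  77.   74.8] 75.4315894076812 ((488.7600402832031, 76.47876739501953), (27.146146774291992, 10.329391479492188), 71.06333923339844) (488.52679443359375, 76.55015563964844) 14.04155158996582
pottop 819 [592.8 140.4 100.8] 100.6558656064567 ((591.3095092773438, 140.3582763671875), (76.08197784423828, 86.79041290283203), 69.91468811035156) (593.124267578125, 139.2118682861328) 47.304439544677734
base 2640 [494.1 153.4  25.3] 25.320116257755842 ((537.4984130859375, 144.16021728515625), (131.2295379638672, 270.2353820800781), 80.65758514404297) (539.4677734375, 149.57579040527344) 145.86204528808594
```

```bash
cat >> h.py <<'E'
knob=np.array([439.2,164.4]); yh=np.array([593,140.4]); yh=knob-yh; yh/=np.linalg.norm(yh); xh=np.array([yh[1],-yh[0]])
org=knob-85*yh; axis=org-44*xh+15*yh
q=R.from_matrix(np.array([[yh[0],xh[0],0],[yh[1],xh[1],0],[0,0,-1]])).as_quat(); Q=[q[3],*q[:3]]
def push(th,off,r=36):   # finger centre, off behind the lever at angle th
    d=-np.cos(th)*xh+np.sin(th)*yh; t=np.sin(th)*xh+np.cos(th)*yh
    return axis+r*d-off*t
def pos(xy,tipz): return [float(xy[0]),float(xy[1]),float(tipz+bot.tip_reach)]
E
python3 - <<'E'
from h import *
print(axis,bot.tip_reach); s0=push(0,32); print(s0,bot.ik(pos(s0,65),Q))
bot.move_gripper(0)
print(bot.read_state()["clock"],bot.tip_reach)
bot.move_to(pos(s0,150),Q)
print(bot.read_state()["clock"],bot.read_state()["ee_pos"])
bot.servo_line(pos(s0,66),speed=120)
c=bot.read_camera("scene"); cv2.imwrite("pics/a.png",cv2.resize(c["image"][130:270,170:340],None,fx=4,fy=4,interpolation=cv2.INTER_CUBIC)[:600,:800])
s=bot.read_state();print(s["clock"],s["ee_pos"],s["ft_force"])
E
```

```text
[501.57902461 110.13346069] 19.0
[527.64587634  69.63013686] [ 6.23828228e-02  4.61207550e-01  1.72366144e+00 -4.44089210e-16
  9.56723663e-01 -1.35361511e+00]
0.8667 19.0
3.0417 [527.5913201   70.33510142 169.1171246 ]
3.9417 [528.08898835  69.7096458   85.85519129] [-0.2953023  -0.99507623 -0.96848187]
```

View pics/a.png

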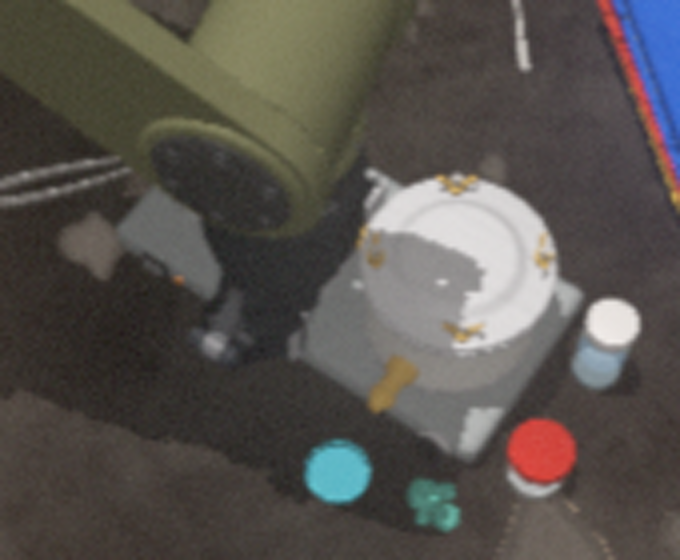

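The arm hides the lever. The fingertips, at (215,345), are clear of the dish, nozzle and pot. Next is the push along the arc, watching the force.

```bash
python3 - <<'E'
from h import *
bot.servo_line(pos(push(0,32),64),speed=50)
for th in np.linspace(0.1,1.5,8):
    hit=bot.servo_line(pos(push(th,19),64),speed=70,until_force=20)
    s=bot.read_state(); print(round(th,2),hit,s["ft_force"].round(1),s["moment"].round(2))
    if hit: break
else:
    hit=bot.servo_line(pos(push(1.57,6),64),speed=30,until_force=10)
    s=bot.read_state(); e=s["ee_pos"][:2]-axis; print("end",hit,s["ft_force"].round(1),"local",e@xh,e@yh,s["clock"])
    bot.servo_line(pos(push(1.57,45),64),speed=100)
    bot.servo_line(pos(push(1.57,45),150),speed=200)
    c=bot.read_camera("top"); cv2.imwrite("pics/b.png",cv2.resize(c["image"][120:270,170:320],None,fx=4,fy=4,interpolation=cv2.INTER_CUBIC))
    print(bot.read_state()["clock"])
E
```

```text
0.1 False [ 0.5 -0.1  0. ] [-0.    0.08  0.03]
0.3 False [-0.3  0.3 -1.4] [ 0.03 -0.03 -0.01]
0.5 False [-1.5 -0.8  0.8] [-0.01 -0.04  0.02]
0.7 False [ 0.2 -0.9  0.5] [-0.04  0.   -0.04]
0.9 False [-0.1  0.6  0.1] [-0.06 -0.06 -0.  ]
1.1 False [ 0.4 -0.3  0.5] [-0.06  0.    0.01]
1.3 False [ 0.3 -0.1  0.3] [-0.02  0.    0.06]
1.5 False [1.7 0.3 0.3] [-0.   -0.07  0.11]
end True [-0.1 -9.3  4.9] local -17.766749930287798 35.139551871481636 6.7583
7.8167
```

View pics/b.png

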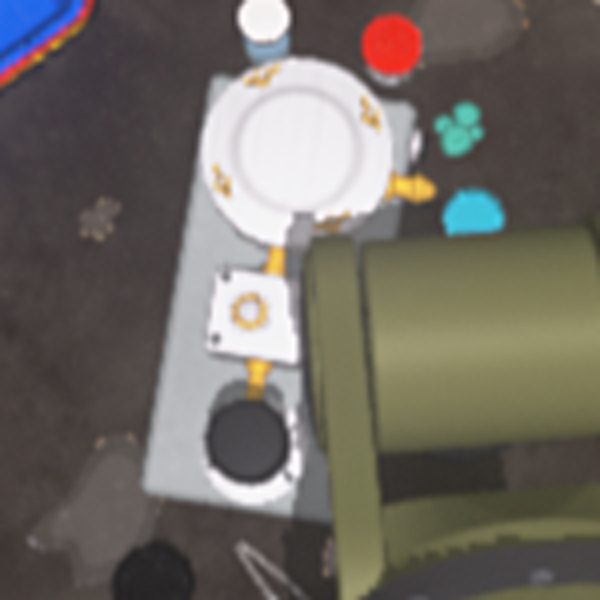

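The lever stopped against something at the expected shut position, but the wrist hides it. The knob, at (248,440), and the pin in its bush, at (250,310), are untouched. Two strokes next, checking whether the pin rises.

```bash
cat >> h.py <<'E'
def stroke():
    hit=bot.servo_line(pos(knob,82),speed=70,until_force=22)
    s=bot.read_state(); z=s["ee_pos"][2]-bot.tip_reach
    bot.dwell(.15)
    f=bot.read_state()["ft_force"]
    bot.servo_line(pos(knob,124),speed=150); bot.dwell(.4)
    print(hit,"tip",round(z,1),f.round(1),bot.read_state()["clock"])
E
python3 - <<'E'
from h import *
bot.servo_line(pos(knob,150),speed=150)
bot.servo_line(pos(knob,124),speed=150)
stroke(); stroke()
for n,a in(("top",np.s_[120:270,170:320]),("scene",np.s_[130:280,170:320])):
    c=bot.read_camera(n); cv2.imwrite(f"pics/c_{n}.png",cv2.resize(c["image"][a],None,fx=4,fy=4,interpolation=cv2.INTER_CUBIC))
    if n=="top":
        P=cloud(c); d=np.linalg.norm(P[...,:2]-(org+12*xh+15*yh),axis=2); print(np.sort(P[...,2][d<9])[::-1][:8])
E
```

```text
True tip 88.0 [-3.1 -1.9 13. ] 10.4
True tip 88.0 [-6.6 -2.5 18.4] 11.875
[]
```

View pics/c_top.png

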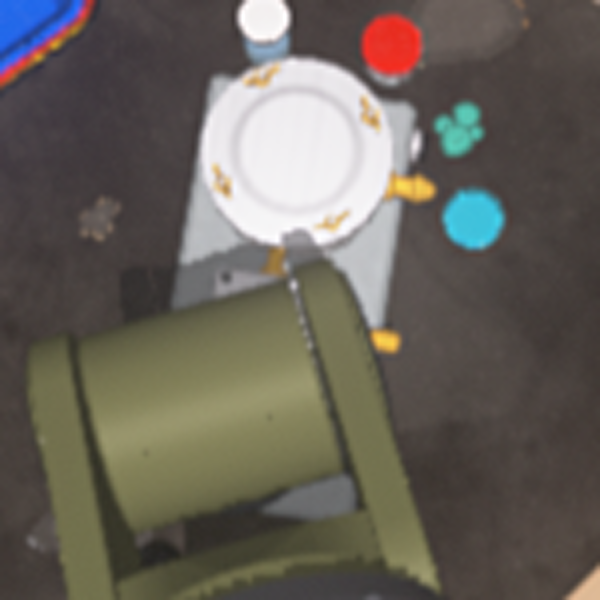

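View pics/c_scene.png

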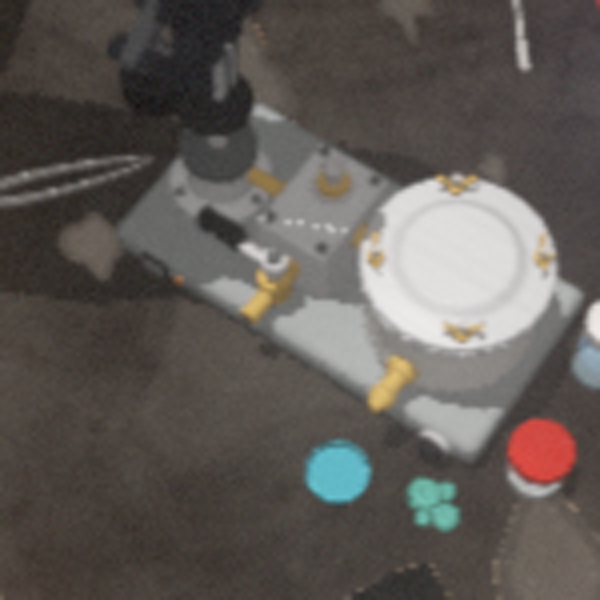

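The scene view shows the lever shut, from (272,258) to (210,220), in line with the base edge. The pin head, at (332,157), now stands above its bush at (332,183). More strokes.

```bash
python3 - <<'E'
from h import *
def pin():
    c=bot.read_camera("scene"); P=cloud(c); d=np.linalg.norm(P[...,:2]-(org+12*xh+15*yh),axis=2)
    print("pin top",np.sort(P[...,2][d<10])[::-1][:10].round(1)); return c
pin()
for i in range(4): stroke(); c=pin()
cv2.imwrite("pics/d.png",cv2.resize(c["image"][145:225,200:300],None,fx=6,fy=6,interpolation=cv2.INTER_CUBIC))
E
```

```text
pin top [96.3 95.5 95.1 94.8 94.8 94.6 94.3 94.1 94.1 94. ]
True tip 88.0 [-6.3 -1.6 17.7] 13.5
pin top [101.7 101.5 101.4 100.7 100.6 100.4 100.4 100.3 100.1 100. ]
True tip 88.0 [-5.6 -1.2 17.5] 15.025
pin top [101.6 101.6 101.5 100.8 100.4 100.   99.8  99.8  99.5  99.1]
True tip 88.0 [-5.1 -1.4 15.7] 16.55
pin top [108.9 107.6 107.1 106.9 106.7 106.5 106.4 106.2 105.8 105.7]
True tip 88.0 [-5.3 -1.7 16.6] 18.075
pin top [109.5 108.3 107.6 107.3 107.2 106.6 106.3 106.1 106.  105.9]
```

View pics/d.png

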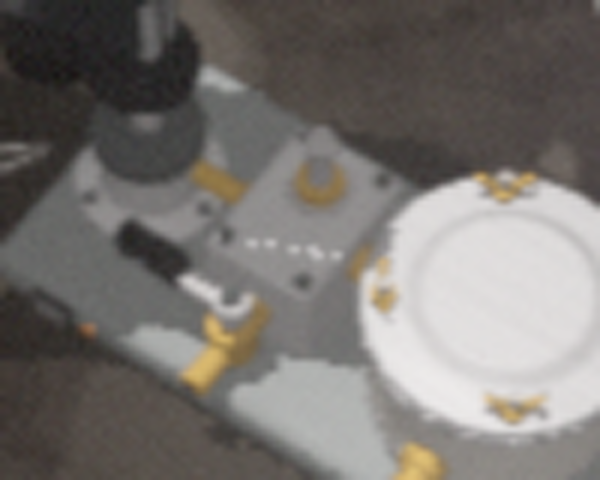

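The lever is still shut. The pin is rising unevenly, with its top at about 108, so I'll make the strokes fuller.

```bash
python3 - <<'E'
from h import *
def pin():
    c=bot.read_camera("scene"); P=cloud(c); d=np.linalg.norm(P[...,:2]-(org+12*xh+15*yh),axis=2)
    print("pin top",np.sort(P[...,2][d<10])[::-1][:6].round(1)); return c
for i in range(4):
    bot.servo_line(pos(knob,81),speed=70,until_force=32); z=bot.read_state()["ee_pos"][2]-19; bot.dwell(.3)
    bot.servo_line(pos(knob,130),speed=120); bot.dwell(.6); print(round(z,1),bot.read_state()["clock"]); c=pin()
cv2.imwrite("pics/e.png",cv2.resize(c["image"][145:225,200:300],None,fx=6,fy=6,interpolation=cv2.INTER_CUBIC))
E
```

```text
88.0 20.075
pin top [114.5 114.3 113.9 113.9 113.8 113.7]
88.0 22.1333
pin top [115.4 115.2 114.5 114.4 114.2 114.2]
88.0 24.1917
pin top [116.  115.8 115.2 114.8 114.8 114.3]
88.0 26.25
pin top [114.5 114.4 114.4 114.3 113.8 113.8]
```

View pics/e.png

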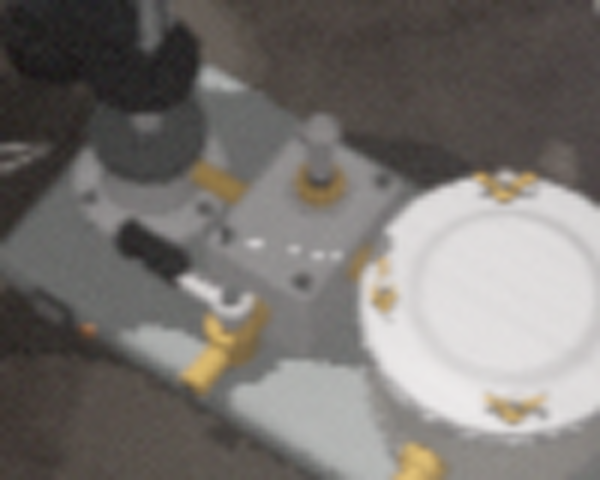

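The pin's top is now at about 114, its full height, and a dark ring shows at its foot at (320,182). The lever is still shut, from (230,300) to (130,238). I'll raise the arm, do a last numeric check and hand in.

```bash
python3 - <<'E'
from h import *
bot.servo_line(pos(knob,220),speed=150)
c=bot.read_camera("scene"); P=cloud(c)
d=np.linalg.norm(P[...,:2]-(org+12*xh+15*yh),axis=2); k=np.linalg.norm(P[...,:2]-knob,axis=2)
print("pin",np.sort(P[...,2][d<10])[::-1][:5].round(1)); z=P[...,2][(k<14)]; print("knob z",np.median(z[z<130]))
s=bot.read_state(); print(s["clock"],s["ft_force"].round(1)); print(bot.finish_job())
E
```

```text
pin [115.2 114.6 114.3 113.9 113.6]
knob z 115.08991501531222
27.1 [ 0.6 -0.8 -0.9]
the job is handed in; nothing more can be done
None
```

The job is handed in at 27.1 s of the 51 s allowed: vent shut, knob fully up (top measured at z 0.115), and the pin fully out (top about 0.114) with its black ring showing; it took ten strokes because some of the first six did not lift the pin.

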